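# Turn the rinsed cup over onto its drying peg

## Task

Put the rinsed steel cup away to dry. Lay it on its side on the two rails of the low rest and let go of it, then take it again another way and stand it mouth down over the peg of the round drying stand, its rim flat on the stand's base. Do not drop the cup, and leave the circuit board, the reel and the bottle where they are.

Things in the scene. Friction and masses are not known exactly. Their poses are not given: they have to be found in the camera images.
- cup: Plain round straight-sided stainless cup, 58 mm outside diameter, 100 mm tall, open at the top, wall 3 mm, bottom 4 mm thick (inside 52 mm across, 96 mm deep), about 0.16 kg. It starts standing upright, empty, on the green mat. Origin at the centre of the outside of its bottom; its z axis runs along the cup to the mouth.
- cup_middle (a point): Point on the cup's axis, halfway along (50 mm from the bottom).
- cup_mouth (a point): Centre of the cup's mouth, in the plane of the rim (100 mm from the bottom).
- rest: Fixed low rest: black base plate 85 x 160 mm, 12 mm thick, carrying two parallel level round aluminium rails 10 mm thick and 130 mm long, along the rest's own y axis, centre lines 38 mm apart (at x = -19 and +19 mm) and 34 mm above the mat. A cup laid between them along y, either way round, cannot roll. Origin at the centre of the plate's underside.
- rest_axis (a point): Where the middle of the cup lies when it is laid centrally on the rails: 62 mm above the mat over the centre of the rest.
- stand: Fixed drying stand: round white base 110 mm across and 12 mm thick with an upright round aluminium peg 32 mm thick in its centre, top 84 mm above the mat, the last 10 mm tapering to 18 mm across. The cup fits over the peg with 10 mm to spare all round and its rim rests on the base. Origin at the centre of the underside, z up.
- stand_seat (a point): Centre of the upper face of the stand's base, 12 mm above the mat, on the peg's axis.
- board: Bystander: loose green circuit board 100 x 140 mm, 25 mm high with its parts, lying flat. Origin at the centre of its underside.
- reel: Bystander: loose steel reel, 72 mm across, 50 mm tall, standing on its flange. Origin at the centre of its underside.
- solvent: Bystander: loose white plastic bottle, 66 mm across, 130 mm tall, closed, upright. Origin at the centre of its underside.
There are look-alikes about, which are no part of the job. Leave any pink look-alike of the cup alone. What is shaped like the stand but purple is not meant.

How it is judged:
By the outcome, as a careful person would: the job done as asked, in the order asked, and still so for the second after the job is handed in, with the robot touching nothing.
It also fails if it takes over 67 s, if anything falls off the work surface, if the arm or the gripper's body presses on something with over 40 N, if the wrist force passes 120 N, or if a joint passes its speed limit or range.

## Robot

A 6-joint arm with a two-finger parallel gripper is mounted at the origin on the work surface. World frame = base frame: x ahead of the robot, y to its left, z up, the work surface at z = 0. Lengths are in m, angles in degrees, forces in N, time in s.
With the tool pointing down it reaches from about 0.3 to 0.75 m from the base axis. Payload 8.5 kg.
Tool frame: the origin (TCP) lies midway between the tips of the shut fingers; the grasp point (between the pads) lies 19 mm behind it; z points along the fingers, y is the line along which they close (so a half turn about z gives the same grasp; the last joint's range is limited). The gripper opens to 85 mm and grips with 20 to 120 N. Pads are 22 mm wide; open, the fingers measure 114 mm over their backs; the gripper's body (76 mm by 85 mm) begins 54 mm behind the grasp point. The pads swing forward as they close: fully open they stand 13 mm farther back than shut.
Start: joints at [-12.336, 21.807, 74.336, -0, 83.858, -12.336], TCP at [0.55, 0, 0.231] pointing down, gripper open.
Joint ranges: [-178.18, 178.18], [-50.72, 133.34], [12.68, 142.11], [-81.47, 261.47], [9.98, 163.14], [-165.26, 165.26]. Speed limits (degrees/s): [136.94, 136.94, 180, 180, 180, 180].

## Interface

Orientations are given as a 3x3 rotation matrix whose columns are the frame's x, y, z axes.
In Python, from rig import env gives the robot as it stands. The module is installed in compiled form; this text tells all that it offers.
- The arm moves only by the tool jog_arm, never from a script. Its argument "targets" is a list of rows, each a list of 6 numbers: the shift along the tool's x, y, z in cm, then the turn, a rotation vector about the tool's x, y, z in degrees. A call has 1 to 8 rows; each row is the pose to reach, as a shift and turn from the pose commanded when the call began, along the tool's axes at that moment; what a row does not reach only later rows make up. A row lasts 1/12 s, in which the tool goes at most 41.7 mm and 7.16 degrees, less where a joint would pass 70% of its speed; a pose out of reach is approached as far as the arm can. A call with a gripper value outside its range is refused whole. "hand" is the opening, from 0 (shut) to 1 (fully open), set as the call begins (left out, the last holds). The fingers move at their own pace and stop on an object; "newtons" is the grip in N (left out, the last holds). Time passes only in rows, so rows that repeat a pose let the fingers close. It gives the time, the measured TCP pose, the force, the opening and the grip force at its end, in the units of the state.
- env.observe(): the state, without advancing time (a new reading comes with each control period).
- env.get_image(name): name is "scene" or "side" or "wrist"; returns a dict with "frame" (480x640x3 uint8, red, green, blue), "depth" (480x640 float32, m along the optical axis (not along the pixel's ray), 0 where there is no reading), "fovy" (degrees; the focal length in pixels is half the picture's height over the tangent of half this angle, whatever the lens; pixels are square), "cx", "cy" (the principal point, pixels), "cam_to_world" (4x4, takes a point from camera to world coordinates). Camera axes: x right, y down, z forward; pixel columns grow to the right and rows downward; lengths in m; the calibration is good to about 2 mm. A picture is of the moment at which its call begins.
- env.close_job(): hands the job in; it is judged then, once.
Trained networks look in the newest picture that a camera, given by its name, has taken for a name from the list of things; names that differ only in an ending like _2 or _b are one class to them, and where a whole thing is asked for, a point or a joint stands for the part that bears it (a point fixed in the world has none). Each returns a list of dicts, best first, with "score" (0 to 1); they miss things now and then, are a little off and sometimes report something else, mostly with a low value. They report only what shows in the picture. A call takes as long as a camera call. They do not tell look-alikes from the thing itself.
- env.regions_of(camera, target): "pixels" (480x640 bool, what is visible of it) and "point" ([row, column] in pixels, amid what is visible of it).
The state is a dict: "time_s": time; "q": joint angles; "qvel": joint speeds; "joint_efforts": joint torques, N m; "position": TCP position; "tool_rot": TCP orientation; "ft_force": force on the tool from outside, world axes, zero at the start; "wrist_torque": the same for the moment, N m; "grip_width": finger opening in m; "gripper_force": force on a finger pad.
Only numpy, scipy, OpenCV 4.12 (cv2) and the standard library are available. Lean on these libraries where they do the work, as an engineer would, in place of code of your own. Each camera call takes 0.05 s, during which the arm holds its last target. There are 200 camera calls.

## Working session

There is one attempt and no reset: what is moved stays moved. The work goes in short steps, Python scripts to look and compute and a tool call to move; the robot and the scene stay as the last step left them, time stands still between calls to the robot, and variables do not carry over. Pictures are saved under pics/ and viewed, at most 10 in all, crops included, and the job is handed in when it is done.

Besides the shell and the picture viewer there is one more tool, called as name(argument=value, ...) on one line, values as JSON. jog_arm: Moves the arm, as the interface text tells. Its arguments: {"type":"object","properties":{"targets":{"type":"array","items":{"type":"array","items":{"type":"number"}}},"hand":{"type":"number"},"newtons":{"type":"number"}},"required":["targets"]}

```bash
mkdir -p pics; cat > h.py <<'E'
import numpy as np, cv2
from rig import env
def K(im): return 240/np.tan(np.radians(im['fovy'])/2)
def pts(im,mask=None):
    d=im['depth']; f=K(im); v,u=np.mgrid[0:480,0:640]
    P=np.stack([(u-im['cx'])/f*d,(v-im['cy'])/f*d,d],-1)
    T=np.array(im['cam_to_world']); W=P@T[:3,:3].T+T[:3,3]
    ok=(d>0) if mask is None else (d>0)&mask
    return W[ok], im['frame'][ok]
def save(n,a): cv2.imwrite('pics/'+n,cv2.cvtColor(np.ascontiguousarray(a),cv2.COLOR_RGB2BGR))
E
python3 - <<'E'
from h import *
ims=[]
for c in ('scene','side'):
    im=env.get_image(c); ims.append(im['frame'])
    for t in ('cup','rest','stand','board','reel','solvent'):
        for r in env.regions_of(c,t)[:4]:
            W,_=pts(im,r['pixels'])
            if len(W)<5: continue
            print(c,t,round(r['score'],2),np.round(r['point']),r['pixels'].sum(),np.round(np.percentile(W,[3,50,97],axis=0),3).tolist())
    print(c,np.round(im['cam_to_world'],3).tolist())
save('scene.png',ims[0]);save('side.png',ims[1])
E
```

```text
scene cup 0.83 [246. 134.] 1047 [[0.508, -0.413, 0.009], [0.549, -0.386, 0.066], [0.564, -0.36, 0.101]]
scene cup 0.76 [238. 196.] 1007 [[0.501, -0.27, 0.006], [0.544, -0.244, 0.064], [0.557, -0.217, 0.101]]
scene cup 0.64 [200. 172.] 975 [[0.396, -0.321, 0.005], [0.441, -0.296, 0.068], [0.454, -0.268, 0.101]]
scene rest 0.63 [228. 309.] 2012 [[0.494, -0.054, 0.004], [0.538, 0.02, 0.013], [0.566, 0.097, 0.041]]
scene stand 0.94 [207. 474.] 1359 [[0.49, 0.39, 0.005], [0.546, 0.431, 0.014], [0.586, 0.485, 0.084]]
scene stand 0.74 [192. 393.] 1267 [[0.41, 0.211, 0.005], [0.466, 0.252, 0.014], [0.506, 0.305, 0.083]]
scene stand 0.37 [236. 194.] 1010 [[0.501, -0.269, 0.008], [0.544, -0.243, 0.065], [0.557, -0.217, 0.101]]
scene board 0.76 [324. 316.] 2784 [[0.723, -0.074, 0.006], [0.774, -0.009, 0.011], [0.822, 0.056, 0.024]]
scene reel 0.76 [311. 174.] 1141 [[0.667, -0.338, 0.001], [0.705, -0.305, 0.049], [0.73, -0.276, 0.053]]
scene solvent 0.71 [274. 414.] 1127 [[0.705, 0.198, 0.011], [0.734, 0.219, 0.086], [0.751, 0.251, 0.132]]
scene [[0.183, 0.833, -0.522, 1.196], [0.983, -0.152, 0.
[... 718 characters left out ...]
, 0.207, 0.005], [0.444, 0.247, 0.012], [0.496, 0.301, 0.081]]
side board 0.84 [236. 388.] 1479 [[0.717, -0.077, 0.003], [0.762, -0.014, 0.01], [0.816, 0.057, 0.022]]
side reel 0.69 [312. 476.] 1151 [[0.662, -0.34, 0.002], [0.684, -0.313, 0.048], [0.722, -0.28, 0.051]]
side reel 0.48 [202. 313.] 513 [[0.683, 0.196, 0.002], [0.705, 0.204, 0.037], [0.733, 0.243, 0.098]]
side reel 0.35 [236. 388.] 1465 [[0.717, -0.076, 0.002], [0.76, -0.015, 0.01], [0.814, 0.057, 0.022]]
side solvent 0.77 [202. 312.] 496 [[0.683, 0.196, 0.006], [0.705, 0.204, 0.04], [0.733, 0.243, 0.112]]
side [[0.712, -0.452, 0.537, -0.007], [-0.702, -0.448, 0.554, -0.573], [-0.01, -0.772, -0.636, 0.783], [0.0, 0.0, 0.0, 1.0]]
```

View pics/scene.png

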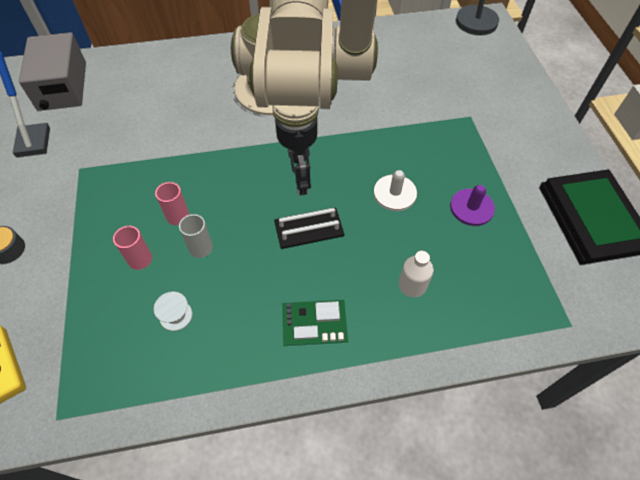

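View pics/side.png

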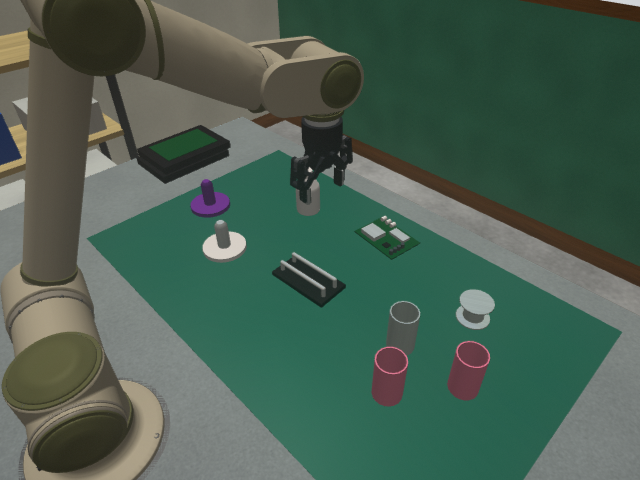

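Scene view: the cup candidates are pink (204,172), pink (247,132) and grey steel (236,195), given as row,col. By the description I choose the steel one (side view 328,402). The stand candidates are white (192,393) and purple (207,474), so white. The rest is at (228,309). Next I take fits from both views and a close crop.

```bash
cat >> h.py <<'E'
from scipy.optimize import least_squares
def circ(P,r=None,c0=None):
    c0=P[:,:2].mean(0) if c0 is None else c0
    if r: 
        s=least_squares(lambda p:np.hypot(*(P[:,:2]-p).T)-r,c0,loss='soft_l1',f_scale=.002); return s.x,np.sqrt(np.mean(s.fun**2))
    s=least_squares(lambda p:np.hypot(*(P[:,:2]-p[:2]).T)-p[2],[*c0,.03],loss='soft_l1',f_scale=.002); return s.x,np.sqrt(np.mean(s.fun**2))
def box(W,c,r,z0,z1): return W[(np.hypot(W[:,0]-c[0],W[:,1]-c[1])<r)&(W[:,2]>z0)&(W[:,2]<z1)]
E
python3 - <<'E'
from h import *
s=env.observe(); print({k:np.round(v,3).tolist() for k,v in s.items()})
for c in ('scene','side'):
    im=env.get_image(c); W,C=pts(im)
    up=box(W,(.525,-.245),.05,.094,.11); wall=box(W,(.525,-.245),.05,.01,.09)
    print(c,'rim',len(up),circ(up,.0275),'wall free',circ(wall),'ztop',np.percentile(up[:,2],90))
    peg=box(W,(.455,.255),.04,.02,.074); top=box(W,(.455,.255),.04,.081,.09); base=box(W,(.455,.255),.07,.006,.018)
    print('peg',len(peg),circ(peg,.016),'top',len(top),top.mean(0),'base z',np.median(base[:,2]), 'base ext',np.percentile(base,[1,99],axis=0).round(4).tolist())
    m=np.abs(base[:,2]-.012)<.003; b,_=cv2.minEnclosingCircle((base[m][:,:2]*1000).astype(np.float32)); print('base enc',b,_)
    R=box(W,(.525,.02),.1,.031,.045); 
    k,lab,cen=cv2.kmeans((R[:,:2]*np.array([1,.05])).astype(np.float32),2,None,(3,50,1e-5),5,cv2.KMEANS_PP_CENTERS)
    for i in (0,1):
        Q=R[lab[:,0]==i]; Q=Q[Q[:,2]>.035]
        l=cv2.fitLine(Q[:,:2].astype(np.float32),cv2.DIST_HUBER,0,.001,.001).ravel(); print('rail',len(Q),l,Q[:,2].max(),np.percentile(Q[:,1],[1,99]))
    f=im['frame']
    if c=='scene': save('crop.png',cv2.resize(f[150:280,100:260],(640,520)))
E
```

```text
{'time_s': 0.7, 'q': [-12.335, 21.805, 74.337, -0.001, 83.859, -12.337], 'qvel': [0.064, 0.098, -0.01, -0.02, 0.041, 0.009], 'joint_efforts': [-0.001, -44.823, -23.144, -0.0, 0.0, -0.0], 'position': [0.55, 0.0, 0.231], 'tool_rot': [[-0.0, 1.0, -0.0], [1.0, 0.0, -0.0], [-0.0, -0.0, -1.0]], 'ft_force': [1.118, 0.692, 0.689], 'wrist_torque': [0.026, 0.041, -0.047], 'gripper_force': 0.0, 'grip_width': 0.085}
scene rim 162 (array([ 0.52965589, -0.24409382]), np.float64(0.0012131073829384155)) wall free (array([ 0.52967847, -0.24424584,  0.02737561]), np.float64(0.0010903257525598673)) ztop 0.1021578101706351
peg 178 (array([0.45371014, 0.25972516]), np.float64(0.001214554100219576)) top 54 [0.45694655 0.25776353 0.08392683] base z 0.012818109936938216 base ext [[0.4054, 0.2061, 0.0067], [0.5089, 0.3099, 0.0173]]
base enc (455.9878845214844, 255.095458984375) 58.3610725402832
rail 200 [ 0.06139107 -0.9981138   0.5428537   0.02668477] 0.04381799870702663 [-0.04291365  0.08936855]
rail 195 [ 0.05368293 -0.99855804  0.50500435  0.02593678] 0.04458720448967335 [-0.04634029  0.0877909 ]
side rim 209 (array([ 0.5255236 , -0.24551684]), np.float64(0.0012244699149211054)) wall free (array([ 0.52540398, -0.24572915,  0.02742126]), np.float64(0.0009956512304452538)) ztop 0.10022276902065741
peg 229 (array([0.45304131, 0.25945252]), np.float64(0.0014090258399348352)) top 40 [0.45128135 0.25560382 0.08352408] base z 0.011431888083818398 base ext [[0.3994, 0.2045, 0.0066], [0.504, 0.3077, 0.0157]]
base enc (452.1825256347656, 257.7088928222656) 56.197078704833984
rail 167 [ 0.0546033  -0.99850816  0.5381572   0.01901785] 0.041260699354402575 [-0.04706984  0.08829046]
rail 175 [ 0.05261335 -0.99861497  0.49929085  0.03361927] 0.04136742815679184 [-0.04761939  0.08441853]
```

View pics/crop.png

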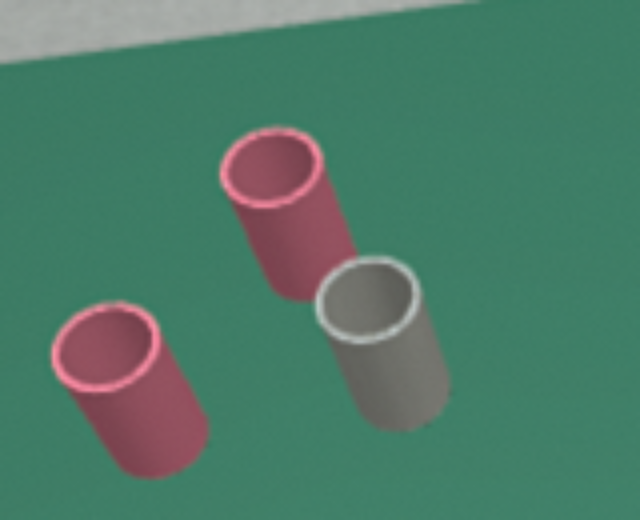

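The crop shows the steel cup's rim at crop (300,367), with both pink cups clearly separate. Plan: grip it with the tool tilted 45° near the mouth and swing it 90° to lay it on the rails. Then regrip from the bottom side and swing 90° again to bring the mouth down.

```bash
cat >> h.py <<'E'
from scipy.spatial.transform import Rotation as Ro
f3=np.array([.055,-.9985,0]); f3/=np.linalg.norm(f3)
def frame(t,y):  # tool z=t, closing y
    x=np.cross(y,t); return np.stack([x,y,t],1)
def yawed(v,deg): return Ro.from_rotvec([0,0,np.radians(deg)]).apply(v)
def tools(f=f3,th=45):
    y=np.cross([0,0,1],f); c,s=np.cos(np.radians(th)),np.sin(np.radians(th)); z=np.array([0,0,1.])
    return frame(f*c-z*s,y), frame(-f*c-z*s,y)   # A: leans back to -f ; B: leans back to +f
def rel(p,R,p0=None,R0=None):
    s=env.observe(); p0=np.array(s['position']) if p0 is None else p0; R0=np.array(s['tool_rot']) if R0 is None else R0
    return np.round(np.r_[R0.T@(np.array(p)-p0)*100, np.degrees(Ro.from_matrix(R0.T@R).as_rotvec())],2).tolist()
CUP=np.array([.5275,-.2448,0]); REST=np.array([.5217,.021,.062]); ST=np.array([.4542,.257,.012])
E
python3 - <<'E'
from h import *
A,B=tools(); G=CUP+[0,0,.07]; t=A[:,2]
print(A.round(3).tolist()); print('pre',rel(G-.10*t,A)); print('high',rel(G-.16*t+[0,0,.03],A))
E
```

```text
[[-0.039, 0.998, 0.039], [0.706, 0.055, -0.706], [-0.707, -0.0, -0.707]]
pre [-17.42, -2.63, 9.06, -1.24, -44.99, -2.99]
high [-13.18, -2.87, 1.82, -1.24, -44.99, -2.99]
```

jog_arm(targets=[[-4,-1,0.5,-0.4,-15,-1],[-8,-2,1,-0.8,-30,-2],[-13,-2.9,1.8,-1.2,-45,-3],[-13,-2.9,1.8,-1.2,-45,-3],[-13,-2.9,1.8,-1.2,-45,-3],[-13,-2.9,1.8,-1.2,-45,-3],[-13,-2.9,1.8,-1.2,-45,-3],[-13,-2.9,1.8,-1.2,-45,-3]], hand=1, newtons=60)

```text
time_s: 1.47
position: [0.5206, -0.1287, 0.212]
tool_rot: [[-0.043, 0.998, 0.038], [0.705, 0.057, -0.707], [-0.708, -0.004, -0.707]]
ft_force: [0.0, 0.4, -0.3]
grip_width: 0.0854
gripper_force: 0.0
```

```bash
python3 - <<'E'
from h import *
A,B=tools(); G=CUP+[0,0,.07]; t=A[:,2]
print('pre',rel(G-.09*t,A)); print(np.round(env.observe()['q'],1))
im=env.get_image('wrist'); save('w1.png',im['frame'])
W,C=pts(im); up=box(W,(.5275,-.245),.045,.093,.106); wall=box(W,(.5275,-.245),.045,.02,.09)
print(len(up),circ(up,.0275) if len(up)>20 else 0,circ(up), 'wall',len(wall),circ(wall,.029), np.percentile(up[:,2],90))
E
```

```text
pre [1.83, 0.06, 9.26, -0.06, 0.04, 0.24]
[ -7.3  23.6  88.8 -49.   67.3   9.1]
1378 (array([ 0.52823938, -0.2428925 ]), np.float64(0.0009026428851730957)) (array([ 0.52824341, -0.24284748,  0.02720585]), np.float64(0.0008527584172192531)) wall 6397 (array([ 0.52825856, -0.24414908]), np.float64(0.0014427061363903532)) 0.0992226282388166
```

View pics/w1.png

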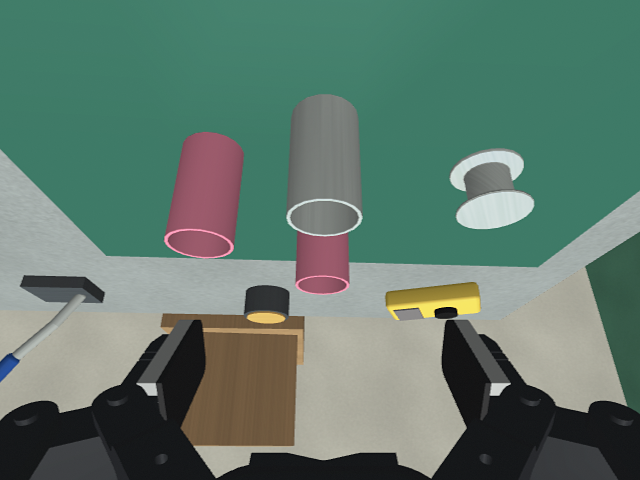

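The wrist view shows the steel cup's rim at (217,324), centred between the fingers, and the fit agrees with CUP to within 1 mm. I go in.

jog_arm(targets=[[1,0.1,3,0,0,0.2],[1.8,0.1,6,0,0,0.2],[1.8,0.1,9,0,0,0.2],[1.8,0.1,12,0,0,0.2],[1.8,0.1,15,0,0,0.2],[1.8,0.1,18,0,0,0.2],[1.8,0.1,20.2,0,0,0.2],[1.8,0.1,20.2,0,0,0.2]])

```text
time_s: 2.18
position: [0.5279, -0.263, 0.0555]
tool_rot: [[-0.034, 0.999, 0.033], [0.708, 0.047, -0.705], [-0.706, -0.0, -0.708]]
ft_force: [-1.2, -0.3, 0.1]
grip_width: 0.0856
gripper_force: 0.0
```

jog_arm(targets=[[0,0,0,0,0,0],[0,0,0,0,0,0],[0,0,0,0,0,0],[0,0,0,0,0,0],[0,0,0,0,0,0],[0,0,0,0,0,0],[0,0,0,0,0,0],[0,0,0,0,0,0]], hand=0, newtons=60)

```text
time_s: 2.85
position: [0.5296, -0.2596, 0.0594]
tool_rot: [[-0.035, 0.999, 0.04], [0.705, 0.053, -0.707], [-0.708, 0.004, -0.706]]
ft_force: [-1.4, 1.7, 7.6]
grip_width: 0.0569
gripper_force: 63.7
```

```bash
python3 - <<'E'
from h import *
A,B=tools(); s=env.observe(); p=np.array(s['position']);R=np.array(s['tool_rot'])
print(p,rel(CUP+[0,0,.07]+.02*A[:,2],A),s['ft_force'],s['gripper_force'],s['grip_width'])
print('lift', rel(p+[0,0,.10],R))
im=env.get_image('wrist'); save('w2.png',im['frame'])
E
```

```text
[ 0.52960846 -0.25957487  0.05941717] [0.3, -0.13, 0.2, 0.08, 0.11, -0.22] [-1.35138202  1.70975936  7.57690188] 63.72951876372099 0.05685297802168229
lift [-7.08, 0.04, -7.06, 0.0, 0.0, 0.0]
```

View pics/w2.png

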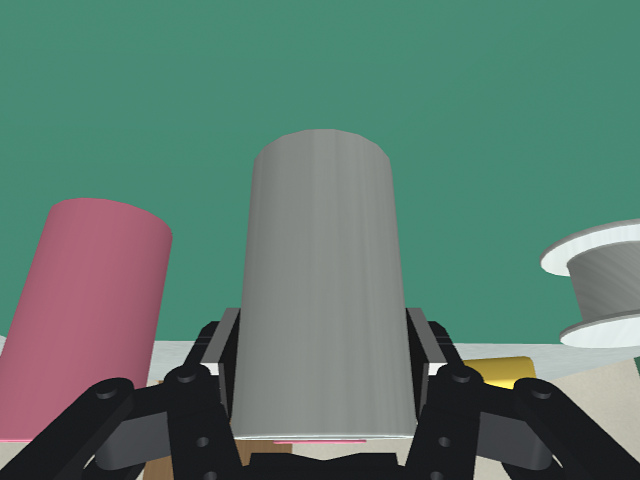

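The wrist view confirms the steel cup is held between the pads at (390,325), opening 57 mm. I record the cup-in-tool pose and work out the lift and swing.

```bash
python3 - <<'E'
from h import *
s=env.observe(); p=np.array(s['position']);R=np.array(s['tool_rot'])
b=np.array([.529,-.2445,0]); np.savez('grip1.npz',pc=R.T@(b-p),ac=R.T@np.array([0,0,1.]))
E
cat >> h.py <<'E'
def place(g,bottom,axis,f):
    """tool pose putting cup bottom/axis there, closing axis = zxf"""
    d=np.load(g); y=np.cross([0,0,1],f)
    a=d['ac']; yt=np.array([0,1.,0]); yt=yt-a*(a@yt); yt/=np.linalg.norm(yt)
    M=np.stack([a,yt,np.cross(a,yt)],1); N=np.stack([axis,y,np.cross(axis,y)],1); R=N@M.T
    return np.array(bottom)-R@d['pc'],R
E
python3 - <<'E'
from h import *
s=env.observe(); p=np.array(s['position']);R=np.array(s['tool_rot'])
Q=place('grip1.npz',REST-.05*f3+[0,0,.10],f3,f3)
p1=p+[0,0,.1]
print('hover rel lifted',rel(*Q,p0=p1,R0=R)); print('half yaw-check', Q[1].round(3).tolist(),Q[0])
E
```

```text
hover rel lifted [20.03, 0.68, -18.33, 0.24, 90.0, 0.12]
half yaw-check [[-0.036, 0.999, -0.036], [0.708, 0.051, 0.705], [0.706, 0.0, -0.708]] [0.52202385 0.01158398 0.14691242]
```

jog_arm(targets=[[-0.7,0,-0.7,0,0,0],[-2,0,-2,0,0,0],[-4,0,-4,0,0,0],[-6,0,-6,0,0,0],[-7.8,0,-7.8,0,0,0],[-7.8,0,-7.8,0,0,0]])

```text
time_s: 3.4
position: [0.5305, -0.2597, 0.1736]
tool_rot: [[-0.031, 0.998, 0.045], [0.704, 0.054, -0.708], [-0.71, 0.01, -0.704]]
ft_force: [0.8, -0.2, -0.2]
grip_width: 0.0567
gripper_force: 64.5
```

jog_arm(targets=[[1.5,0,-1.2,0,6,0],[3,0.1,-2.4,0,13,0],[4.5,0.2,-3.6,0,20,0],[6,0.2,-4.8,0,27,0],[8,0.3,-6.4,0.1,34,0],[9.5,0.3,-7.7,0.1,41,0],[11,0.4,-9,0.1,48,0],[12.5,0.4,-10.3,0.1,54,0]])

```text
time_s: 4.07
position: [0.5246, -0.0975, 0.1527]
tool_rot: [[-0.052, 0.999, -0.007], [0.985, 0.052, 0.162], [0.162, 0.001, -0.987]]
ft_force: [-1.2, 0.1, -2.3]
grip_width: 0.0567
gripper_force: 64.6
```

```bash
python3 - <<'E'
from h import *
Q=place('grip1.npz',REST-.05*f3+[0,0,.10],f3,f3)
print(rel(*Q),np.round(env.observe()['q'],1))
E
```

```text
[10.67, 0.31, 2.34, 0.04, 35.58, 0.08] [-27.3  25.5  82.8   8.3  76.5 -32.5]
```

jog_arm(targets=[[2,0.1,0.4,0,7,0],[4,0.1,0.9,0,14,0],[6,0.2,1.3,0,21,0],[8,0.2,1.8,0,28,0],[10.7,0.3,2.3,0,35.6,0.1],[10.7,0.3,2.3,0,35.6,0.1],[10.7,0.3,2.3,0,35.6,0.1],[10.7,0.3,2.3,0,35.6,0.1]])

```text
time_s: 4.73
position: [0.5218, 0.0102, 0.1464]
tool_rot: [[-0.036, 0.999, -0.036], [0.713, 0.051, 0.699], [0.7, -0.001, -0.714]]
ft_force: [0.0, -0.6, -2.1]
grip_width: 0.0567
gripper_force: 64.7
```

```bash
python3 - <<'E'
from h import *
print('hov',rel(*place('grip1.npz',REST-.05*f3+[0,0,.10],f3,f3)),'lay',rel(*place('grip1.npz',REST-.05*f3,f3,f3)),np.round(env.observe()['q'],1))
for c in ('scene','side'):
    im=env.get_image(c); W,C=pts(im); 
    V=W[(abs(W[:,0]-.5217)<.05)&(abs(W[:,1]-.03)<.08)&(W[:,2]>.10)&(W[:,2]<.2)]
    m=(np.abs(W[:,0]-.52)<.1)&(np.abs(W[:,1]-.03)<.1)
    R=W[m&(W[:,2]>.036)&(W[:,2]<.045)]; print(c,'rails x ext',len(R))
    # bottom half cup (y>.035): cylinder fit in x,z
    Q=V[V[:,1]>.035]; u=Q[:,0]+.055*(Q[:,1]-.021); P=np.c_[u,Q[:,2]]; print(len(P),circ(P,.029,np.array([.52,.162])),'ymax',np.percentile(Q[:,1],99))
    if c=='side': save('s2.png',im['frame'][150:390,180:500].repeat(2,0).repeat(2,1))
E
```

```text
hov [0.13, 0.03, 0.06, 0.0, 0.48, -0.05] lay [-6.86, 0.03, 7.2, 0.0, 0.48, -0.05] [-29.9  31.9  86.1  36.   90.  -42.1]
scene rails x ext 374
416 (array([0.52140355, 0.16118887]), np.float64(0.0015405995797946632)) ymax 0.07035116133728632
side rails x ext 286
333 (array([0.52054613, 0.15996368]), np.float64(0.001205722232616119)) ymax 0.06855713675018184
```

View pics/s2.png

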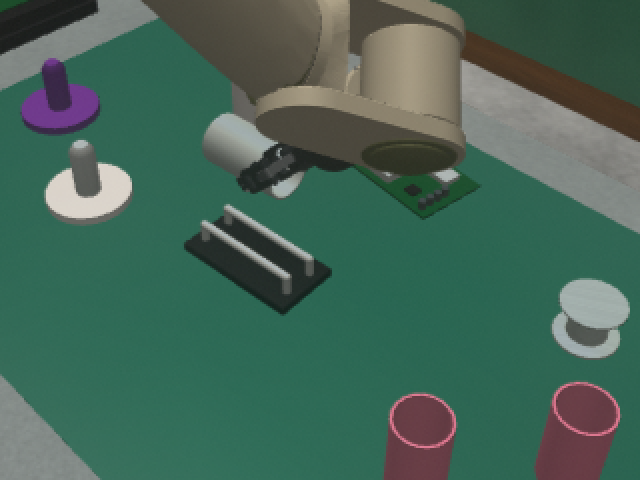

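The side view shows the cup horizontal above the rails (crop 165,250) with the mouth toward the pink cups, and the lateral fit agrees within 1 mm. I lower it.

jog_arm(targets=[[-1.5,0,1.6,0,0.5,0],[-3,0,3.2,0,0.5,0],[-4.5,0,4.8,0,0.5,0],[-5.6,0,6,0,0.5,0],[-6.2,0,6.5,0,0.5,0],[-6.6,0,6.9,0,0.5,0],[-6.6,0,6.9,0,0.5,0],[-6.6,0,6.9,0,0.5,0]])

```text
time_s: 5.5
position: [0.522, 0.0118, 0.0517]
tool_rot: [[-0.036, 0.999, -0.035], [0.706, 0.05, 0.707], [0.708, 0.001, -0.707]]
ft_force: [-0.1, 0.3, -1.1]
grip_width: 0.057
gripper_force: 64.7
```

```bash
python3 - <<'E'
from h import *
print('lay',rel(*place('grip1.npz',REST-.05*f3,f3,f3)),env.observe()['ft_force'])
E
```

```text
lay [-0.35, 0.0, 0.32, 0.06, -0.15, -0.01] [-0.08248915  0.31201167 -1.13030186]
```

jog_arm(targets=[[-0.15,0,0.15,0,0,0],[-0.25,0,0.25,0,0,0],[-0.3,0,0.3,0,0,0],[-0.3,0,0.3,0,0,0]])

```text
time_s: 5.83
position: [0.5219, 0.012, 0.0472]
tool_rot: [[-0.036, 0.999, -0.035], [0.705, 0.05, 0.707], [0.708, 0.0, -0.706]]
ft_force: [0.4, -1.1, 0.3]
grip_width: 0.0567
gripper_force: 64.7
```

jog_arm(targets=[[-0.05,0,0.05,0,0,0],[-0.1,0,0.1,0,0,0],[-0.1,0,0.1,0,0,0],[-0.1,0,0.1,0,0,0]])

```text
time_s: 6.17
position: [0.522, 0.0121, 0.0469]
tool_rot: [[-0.036, 0.999, -0.035], [0.704, 0.05, 0.708], [0.709, 0.001, -0.705]]
ft_force: [-0.9, -1.9, 11.6]
grip_width: 0.0569
gripper_force: 65.7
```

Contact is firm at 11.6 N, so I release and back out along the tool axis.

jog_arm(targets=[[0,0,0,0,0,0],[0,0,0,0,0,0],[0,0,0,0,0,0],[0,0,0,0,0,0],[0,0,0,0,0,0],[0,0,0,0,0,0]], hand=1)

```text
time_s: 6.67
position: [0.5215, 0.0121, 0.0453]
tool_rot: [[-0.035, 0.999, -0.036], [0.705, 0.051, 0.707], [0.708, -0.001, -0.706]]
ft_force: [-0.8, 1.0, -0.2]
grip_width: 0.0855
gripper_force: 0.0
```

jog_arm(targets=[[0,0,-1,0,0,0],[0,0,-3,0,0,0],[0,0,-6,0,0,0],[0,0,-9,0,0,0],[0,0,-12,0,0,0],[0,0,-15,0,0,0],[0,0,-15,0,0,0],[0,0,-15,0,0,0]])

```text
time_s: 7.33
position: [0.5272, -0.0953, 0.1521]
tool_rot: [[-0.035, 0.999, -0.034], [0.706, 0.049, 0.706], [0.707, 0.001, -0.707]]
ft_force: [-0.1, 1.0, -0.0]
grip_width: 0.0854
gripper_force: 0.0
```

```bash
python3 - <<'E'
from h import *
r=[]
for c in ('wrist','scene','side'):
    im=env.get_image(c); W,C=pts(im)
    V=W[(abs(W[:,0]-.5217)<.045)&(abs(W[:,1]-.021)<.075)&(W[:,2]>.048)&(W[:,2]<.1)]
    u=V[:,0]+.055*(V[:,1]-.021); 
    if len(V)>30: print(c,len(V),circ(np.c_[u,V[:,2]],.029,np.array([.5217,.062])),'y',np.percentile(V[:,1],[1,99]),'z',np.percentile(V[:,2],99))
    if c=='wrist': save('w3.png',im['frame'])
A,B=tools(); s=env.observe(); p=np.array(s['position'])
G=REST-.02*f3
print(s['position'],'to A hover', rel(G-.13*A[:,2]+[0,0,.05],A))
E
```

```text
wrist 10670 (array([0.52229805, 0.06064908]), np.float64(0.0007144245205863068)) y [-0.03032616  0.06849166] z 0.09053796995186615
scene 1049 (array([0.52181146, 0.06219792]), np.float64(0.0018224886921508578)) y [-0.0290774   0.06962466] z 0.09407962174101406
side 1046 (array([0.52070597, 0.06105473]), np.float64(0.0016586140729032608)) y [-0.03101304  0.06819499] z 0.09194347158254638
[ 0.52650213 -0.09316825  0.15063366] to A hover [19.73, 0.05, 12.28, -0.14, -90.17, -0.26]
```

View pics/w3.png

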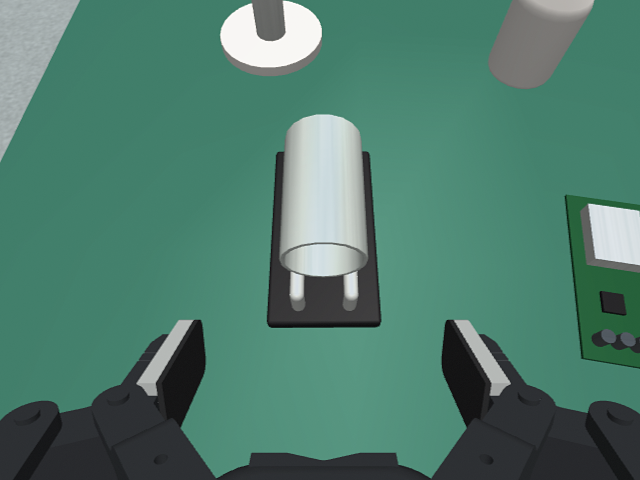

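The wrist view shows the cup resting on both rails, mouth near (260,323), spanning y −0.030 to 0.069. Next I swing over to approach from the bottom end.

jog_arm(targets=[[2,0,0,0,-6,0],[5,0,1,0,-13,0],[8,0,2.5,0,-20,0],[10,0,4,0,-27,-0.1],[11.5,0,5.5,0,-34,-0.1],[13,0,7,0,-41,-0.1],[14.5,0,8,-0.1,-48,-0.1],[16,0,9,-0.1,-55,-0.2]])

```text
time_s: 8.15
position: [0.5174, 0.0842, 0.2013]
tool_rot: [[-0.053, 0.998, 0.013], [0.983, 0.055, -0.177], [-0.178, 0.004, -0.984]]
ft_force: [0.4, 0.1, 0.4]
grip_width: 0.0851
gripper_force: 0.0
```

```bash
python3 - <<'E'
from h import *
A,B=tools(); G=np.array([.5217,.0195,.0615])-.02*f3
print('to A hover', rel(G-.13*A[:,2],A), np.round(env.observe()['q'],1))
E
```

```text
to A hover [5.48, 0.05, 3.88, 0.18, -34.76, -0.1] [  1.4  21.4  80.9 -10.5  77.4   0.5]
```

jog_arm(targets=[[1,0,0.8,0,-7,0],[2.2,0,1.6,0,-14,0],[3.3,0,2.4,0.1,-21,0],[4.4,0,3.2,0.1,-28,-0.1],[5.5,0,3.9,0.2,-34.8,-0.1],[5.5,0,3.9,0.2,-34.8,-0.1],[5.5,0,3.9,0.2,-34.8,-0.1],[5.5,0,3.9,0.2,-34.8,-0.1]])

```text
time_s: 8.82
position: [0.5155, 0.13, 0.1531]
tool_rot: [[-0.04, 0.999, 0.036], [0.711, 0.054, -0.702], [-0.702, -0.003, -0.712]]
ft_force: [-0.1, -0.3, -0.4]
grip_width: 0.0856
gripper_force: 0.0
```

```bash
python3 - <<'E'
from h import *
A,B=tools(); G=np.array([.5217,.0195,.0615])-.02*f3
print('to grasp', rel(G+.02*A[:,2],A), np.round(env.observe()['q'],1))
im=env.get_image('wrist'); W,C=pts(im)
V=W[(abs(W[:,0]-.5217)<.045)&(abs(W[:,1]-.021)<.075)&(W[:,2]>.048)&(W[:,2]<.1)]
u=V[:,0]+.055*(V[:,1]-.021); print(circ(np.c_[u,V[:,2]],.029,np.array([.5217,.062])),np.percentile(V[:,1],[1,99]))
E
```

```text
to grasp [-0.03, 0.05, 14.89, -0.15, -0.37, 0.05] [ 20.1  34.4  79.6 -42.4  84.3  28.5]
(array([0.52226213, 0.05980846]), np.float64(0.009316190650011444)) [-0.02497799  0.07235327]
```

jog_arm(targets=[[0,0,3,0,-0.4,0],[0,0,6,0,-0.4,0],[0,0,9,0,-0.4,0],[0,0,11,0,-0.4,0],[0,0,13,0,-0.4,0],[0,0,14.9,0,-0.4,0],[0,0,14.9,0,-0.4,0],[0,0,14.9,0,-0.4,0]])

```text
time_s: 9.53
position: [0.5211, 0.0242, 0.0481]
tool_rot: [[-0.036, 0.999, 0.035], [0.705, 0.05, -0.707], [-0.708, -0.001, -0.706]]
ft_force: [0.6, 0.6, 0.6]
grip_width: 0.0855
gripper_force: 0.0
```

jog_arm(targets=[[0,0,0,0,0,0],[0,0,0,0,0,0],[0,0,0,0,0,0],[0,0,0,0,0,0],[0,0,0,0,0,0],[0,0,0,0,0,0],[0,0,0,0,0,0],[0,0,0,0,0,0]], hand=0)

```text
time_s: 10.2
position: [0.5212, 0.0256, 0.0487]
tool_rot: [[-0.038, 0.999, 0.038], [0.704, 0.053, -0.708], [-0.709, -0.0, -0.705]]
ft_force: [-1.7, 0.2, 5.7]
grip_width: 0.0571
gripper_force: 63.1
```

```bash
python3 - <<'E'
from h import *
s=env.observe(); p=np.array(s['position']);R=np.array(s['tool_rot'])
im=env.get_image('side'); W,C=pts(im)
V=W[(abs(W[:,0]-.5217)<.045)&(abs(W[:,1]-.0)<.04)&(W[:,2]>.048)&(W[:,2]<.1)]; print(len(V),np.percentile(V[:,1],[0.5,1,99]))
b=np.array([.5217,.0195,.0617])-.05*f3; np.savez('grip2.npz',pc=R.T@(b-p),ac=R.T@f3)
print(s['ft_force'],R.T@(b-p),R.T@f3)
Q=place('grip2.npz',ST+[0,0,.10+.10],np.array([0,0,-1.]),f3)
p1=p+[0,0,.12]; print('hover rel lifted',rel(*Q,p0=p1,R0=R),Q[0],'lift',rel(p1,R))
E
```

```text
873 [-0.03258732 -0.03183413  0.03925598]
[-1.70572928  0.15679318  5.7208444 ] [ 2.16725554e-02  7.45734072e-05 -4.02855904e-02] [-0.70510058  0.00169397  0.70910529]
hover rel lifted [17.5, -5.48, -17.52, 0.09, 90.0, -0.11] [0.45333433 0.27000937 0.16815207] lift [-8.51, -0.0, -8.46, -0.0, -0.0, -0.0]
```

jog_arm(targets=[[-0.7,0,-0.7,0,0,0],[-2.2,0,-2.2,0,0,0],[-4.4,0,-4.4,0,0,0],[-6.5,0,-6.5,0,0,0],[-8.5,0,-8.5,0,0,0],[-9.2,0,-9.2,0,0,0],[-9.2,0,-9.2,0,0,0]])

```text
time_s: 10.83
position: [0.5219, 0.0259, 0.18]
tool_rot: [[-0.035, 0.999, 0.041], [0.706, 0.054, -0.707], [-0.708, 0.004, -0.706]]
ft_force: [-0.0, -0.4, -1.5]
grip_width: 0.0568
gripper_force: 64.2
```

jog_arm(targets=[[1.3,-0.4,-1.3,0,6,0],[2.6,-0.8,-2.6,0,13,0],[3.9,-1.2,-3.9,0,20,0],[5.2,-1.6,-5.2,0,27,0],[6.6,-2,-6.6,0,34,0],[8,-2.5,-8,0,41,0],[9.3,-2.9,-9.3,0,48,0],[10.6,-3.3,-10.6,0,55,0]])

```text
time_s: 11.5
position: [0.4798, 0.1744, 0.1763]
tool_rot: [[-0.051, 0.999, -0.012], [0.983, 0.052, 0.177], [0.177, -0.003, -0.984]]
ft_force: [-0.4, 0.1, -2.4]
grip_width: 0.0569
gripper_force: 64.3
```

```bash
python3 - <<'E'
from h import *
Q=place('grip2.npz',ST+[0,0,.10+.10],np.array([0,0,-1.]),f3)
print(rel(*Q),np.round(env.observe()['q'],1))
E
```

```text
[9.38, -2.14, 2.53, -0.01, 34.62, -0.18] [ 1.3 20.  87.8 10.7 73.  -4.8]
```

jog_arm(targets=[[1,-0.3,-1,0,7,0],[3,-0.7,-1,0,14,0],[5,-1.1,-0.5,0,21,-0.1],[7.5,-1.6,0,0,28,-0.1],[9.7,-2.1,0.6,0,34.6,-0.2],[9.7,-2.1,0.6,0,34.6,-0.2],[9.7,-2.1,0.6,0,34.6,-0.2],[9.7,-2.1,0.6,0,34.6,-0.2]])

```text
time_s: 12.17
position: [0.4546, 0.2681, 0.1875]
tool_rot: [[-0.039, 0.998, -0.04], [0.715, 0.056, 0.697], [0.698, -0.001, -0.716]]
ft_force: [0.1, 0.8, -1.4]
grip_width: 0.0567
gripper_force: 64.8
```

```bash
python3 - <<'E'
from h import *
dn=np.array([0,0,-1.])
print('hov',rel(*place('grip2.npz',ST+[0,0,.20],dn,f3)),'seat',rel(*place('grip2.npz',ST+[0,0,.10],dn,f3)),np.round(env.observe()['q'],1))
for c in ('scene','side'):
    im=env.get_image(c); W,C=pts(im)
    cup=box(W,ST,.045,.14,.225); ft=[cup[(cup[:,2]>a)&(cup[:,2]<a+.03)] for a in (.135,.165,.19)]
    print(c,[ (len(q),circ(q,.029,ST[:2])[0].round(4).tolist(),round(circ(q,.029,ST[:2])[1],4)) for q in ft if len(q)>20],'ztop',np.percentile(cup[:,2],99),'zmin',np.percentile(box(W,ST,.045,.09,.3)[:,2],1))
    peg=box(W,ST,.035,.02,.07); 
    if len(peg)>20: print('peg',len(peg),circ(peg,.016))
    f=im['frame']; save('st_'+c+'.png',np.repeat(np.repeat(f[100:300,280:520] if c=='scene' else f[100:300,140:380],2,0),2,1))
E
python3 -c "
import cv2,numpy as np
cv2.imwrite('pics/st.png',np.vstack([cv2.resize(cv2.imread('pics/st_%s.png'%c),(360,300)) for c in('scene','side')]))"
```

```text
hov [-1.21, -0.12, 1.53, -0.01, 0.56, 0.07] seat [-8.19, -0.11, 8.69, -0.01, 0.56, 0.07] [ -3.6  21.7  96.6  46.   74.5 -24.9]
scene [(179, [0.456, 0.2546], np.float64(0.0012)), (97, [0.456, 0.2545], np.float64(0.0014)), (96, [0.4678, 0.2465], np.float64(0.0043))] ztop 0.2237302221013506 zmin 0.13442762152616797
peg 161 (array([0.45410393, 0.25962072]), np.float64(0.0013115211985187428))
side [(220, [0.4551, 0.255], np.float64(0.0014)), (281, [0.455, 0.255], np.float64(0.0017)), (171, [0.4544, 0.2549], np.float64(0.0024))] ztop 0.21260273591408146 zmin 0.13347115641287194
peg 209 (array([0.45276918, 0.25938686]), np.float64(0.0013879697823853958))
```

View pics/st.png

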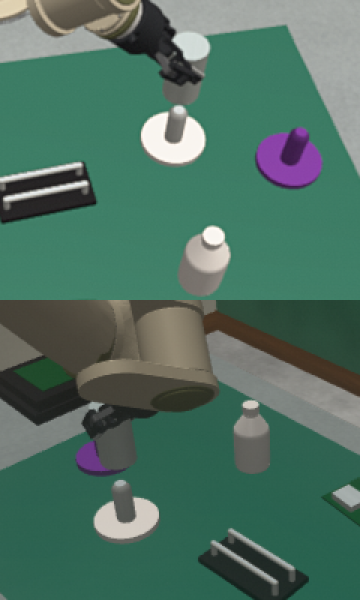

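The scene and side crops show the cup mouth down above the white stand's peg, about 4 mm short in y, and the planned target corrects that. I lower it to about 5 mm above the seat.

jog_arm(targets=[[-1.1,-0.1,1.6,0,0.6,0.1],[-1.1,-0.1,1.6,0,0.6,0.1],[-2.5,-0.1,3.1,0,0.6,0.1],[-4,-0.1,4.6,0,0.6,0.1],[-5.5,-0.1,6.2,0,0.6,0.1],[-6.7,-0.1,7.4,0,0.6,0.1],[-7.4,-0.1,8.1,0,0.6,0.1],[-7.7,-0.1,8.4,0,0.6,0.1]])

```text
time_s: 12.93
position: [0.4532, 0.2724, 0.0735]
tool_rot: [[-0.037, 0.998, -0.041], [0.705, 0.055, 0.707], [0.708, -0.002, -0.706]]
ft_force: [-0.4, -0.1, -2.4]
grip_width: 0.0566
gripper_force: 64.7
```

jog_arm(targets=[[0,0,0,0,0,0],[0,0,0,0,0,0]])

```text
time_s: 13.1
position: [0.4535, 0.2726, 0.0749]
tool_rot: [[-0.039, 0.998, -0.039], [0.705, 0.055, 0.707], [0.708, -0.0, -0.706]]
ft_force: [0.6, 0.0, -0.9]
grip_width: 0.0573
gripper_force: 64.7
```

```bash
python3 - <<'E'
from h import *
dn=np.array([0,0,-1.])
print('seat',rel(*place('grip2.npz',ST+[0,.0015,.10],dn,f3)),env.observe()['ft_force'])
for c in ('scene','side'):
    im=env.get_image(c); W,C=pts(im); cup=box(W,ST,.045,.03,.07); print(len(cup),circ(cup,.029,ST[:2]))
E
```

```text
seat [-0.55, -0.03, 0.4, 0.06, -0.25, 0.05] [ 0.62257603  0.01640565 -0.91433125]
151 (array([0.45463432, 0.25945144]), np.float64(0.0012620082982488445))
294 (array([0.45372929, 0.25962529]), np.float64(0.001398298358648379))
```

Aligned with the peg to 1 mm, and about 6.7 mm to go.

jog_arm(targets=[[-0.15,0,0.15,0,0,0],[-0.3,0,0.3,0,0,0],[-0.38,0,0.38,0,0,0],[-0.38,0,0.38,0,0,0]])

```text
time_s: 13.53
position: [0.453, 0.2726, 0.0685]
tool_rot: [[-0.037, 0.998, -0.04], [0.705, 0.055, 0.707], [0.708, -0.002, -0.706]]
ft_force: [-0.4, 0.4, -2.3]
grip_width: 0.0569
gripper_force: 64.7
```

jog_arm(targets=[[-0.05,0,0.05,0,0,0],[-0.1,0,0.1,0,0,0],[-0.1,0,0.1,0,0,0]])

```text
time_s: 13.78
position: [0.4531, 0.2729, 0.068]
tool_rot: [[-0.038, 0.998, -0.04], [0.704, 0.055, 0.708], [0.709, -0.001, -0.705]]
ft_force: [-1.0, 0.0, 5.3]
grip_width: 0.0569
gripper_force: 65.0
```

jog_arm(targets=[[-0.05,0,0.05,0,0,0],[-0.05,0,0.05,0,0,0]])

```text
time_s: 13.95
position: [0.4531, 0.2731, 0.0679]
tool_rot: [[-0.038, 0.998, -0.04], [0.703, 0.055, 0.709], [0.71, -0.001, -0.704]]
ft_force: [-1.9, -0.5, 10.9]
grip_width: 0.0565
gripper_force: 65.3
```

jog_arm(targets=[[0,0,0,0,0,0],[0,0,0,0,0,0],[0,0,0,0,0,0],[0,0,0,0,0,0],[0,0,0,0,0,0],[0,0,0,0,0,0]], hand=1)

```text
time_s: 14.45
position: [0.4531, 0.2726, 0.0665]
tool_rot: [[-0.038, 0.998, -0.04], [0.705, 0.055, 0.707], [0.708, -0.002, -0.706]]
ft_force: [-0.2, 0.8, 0.8]
grip_width: 0.0853
gripper_force: 0.0
```

jog_arm(targets=[[0,0,-1,0,0,0],[0,0,-3,0,0,0],[0,0,-6,0,0,0],[0,0,-9,0,0,0],[0,0,-12,0,0,0],[0,0,-15,0,0,0],[0,0,-15,0,0,0],[0,0,-15,0,0,0]])

```text
time_s: 15.12
position: [0.4595, 0.1654, 0.1733]
tool_rot: [[-0.038, 0.999, -0.037], [0.706, 0.053, 0.706], [0.707, 0.001, -0.707]]
ft_force: [0.5, -0.2, -0.4]
grip_width: 0.0853
gripper_force: 0.0
```

```bash
python3 - <<'E'
from h import *
for c in ('wrist','scene','side'):
    im=env.get_image(c); W,C=pts(im); cup=box(W,ST,.045,.02,.105); top=box(W,ST+[0,.002,0],.025,.09,.135)
    print(c,circ(cup,.029,ST[:2]),'top z',np.percentile(top[:,2],[2,50,98]), 'base', circ(box(W,ST,.045,.02,.05),.029,ST[:2])[0],circ(box(W,ST,.045,.075,.105),.029,ST[:2])[0])
    if c=='wrist': save('w5.png',im['frame'])
E
```

```text
wrist (array([0.45464355, 0.2603411 ]), np.float64(0.0002620715975725725)) top z [0.10994975 0.11115091 0.11233615] base [0.45468777 0.26034336] [0.45461757 0.26033464]
scene (array([0.4542571 , 0.25976845]), np.float64(0.0012933821707972006)) top z [0.10991969 0.11289976 0.1165922 ] base [0.45429733 0.25970093] [0.45421437 0.25979677]
side (array([0.45334256, 0.2596934 ]), np.float64(0.001516305072495506)) top z [0.10855111 0.1115873  0.1143394 ] base [0.45333564 0.25964403] [0.4536325  0.25970772]
```

View pics/w5.png

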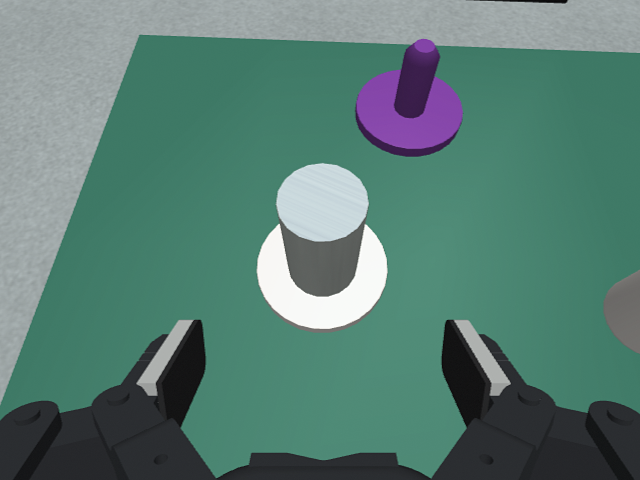

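The wrist view shows the cup upside down and flat on the white stand, with its bottom at (202,322). Its top is at 0.112 m and it stands upright, so I hand in.

```bash
python3 -c "
from rig import env
print(env.close_job())"
```

```text
the job is handed in; nothing more can be done
None
```

The steel cup was laid on the rest's two rails and released, then regripped from its bottom end and stood mouth down over the white stand's peg, rim flat on the base; the job was handed in at about 15 s of the 67 s.

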